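# Stop the inspection station, bring its wafer carriage home, reset the stop

### The arm

A 7-joint arm with a two-finger parallel gripper is mounted at the origin on the work surface. World frame = base frame: x ahead of the robot, y to its left, z up, the work surface at z = 0. Lengths are in m, angles in rad, forces in N, time in s.
With the tool pointing down it reaches from about 0.35 to 0.9 m from the base axis. Payload 7.2 kg.
Tool frame: the origin (TCP) lies at the very end of the fingers, on their centre line; the grasp point (between the pads) lies 19 mm behind it (arm.tcp_to_grasp is the distance from the TCP to the grasp point, in m); z points along the fingers, y is the direction in which the jaws open and shut (so a half turn about z gives the same grasp; the last joint's range is limited). The gripper opens to 85 mm and grips with 20 to 120 N. Pads are 22 mm wide; open, the fingers measure 114 mm over their backs; the gripper's body (76 mm by 85 mm) begins 54 mm behind the grasp point. The pads swing forward as they close: fully open they stand 13 mm farther back than shut.
Start: joints at [-1.306, 0.411, -0.013, 1.596, 0.006, 1.134, -0.082], TCP at [0.204, 0.591, 0.231] pointing down, gripper open.
Joint ranges: [-2.95, 2.95], [-0.29, 1.99], [-1.47, 1.44], [0.14, 2.54], [-1.03, 4.17], [0.13, 1.85], [-2.86, 2.86]. Speed limits (rad/s): [2.39, 2.39, 3.01, 3.01, 3.14, 3.14, 3.14].

### API

Orientations are given as a unit quaternion [x, y, z, w].
In Python, from station import telemetry, imaging, ticket, look_for, arm gives the robot as it stands.
- The arm moves only by the tool send_rows, never from a script. Its argument "increments" is a list of rows, each a list of 3 entries, a list of its own where there are three numbers: the opening, from 0 (shut) to 1 (fully open), then the shift along the tool's x, y, z in mm, then the turn, a rotation vector about the tool's x, y, z in rad. In form: [[jaw, [dx, dy, dz], [ax, ay, az]], ...]. A call has 1 to 20 rows; each row shifts and turns the commanded pose from where the row before left it, along the tool's axes as they then stand; what a row does not reach is not made up. A row lasts 1/12 s, in which the tool goes at most 41.7 mm and 7.16 degrees, less where a joint would pass 70% of its speed; a pose out of reach is approached as far as the arm can. A call with a gripper value outside its range is refused whole. The fingers move at their own pace and stop on an object; "newtons" is the grip in N (left out, the last holds). Time passes only in rows, so rows that do not move let the fingers close. It gives the time, the measured TCP pose, the force and the opening at its end, in the units of the state.
- telemetry.get_obs(): the state, without advancing time (a new reading comes with each control period).
- imaging.camera(name): name is "scene" or "top"; returns the picture (384x512x3 uint8, red, green, blue); there is no depth.
- imaging.camera_params(name): a dict with "camera_matrix" (3x3 intrinsics, pixels), "pose" (4x4, takes a point from camera to world coordinates). Camera axes: x right, y up, looking along -z (the intrinsics and any distortion apply to the point x, -y, -z); pixel columns grow to the right and rows downward; lengths in m; the calibration is good to about 2 mm. A picture is of the moment at which its call begins. camera_params takes no time and is no camera call.
- ticket.job_done(): hands the job in, once; it reports no verdict.
Trained networks look in the newest picture that a camera, given by its name, has taken for a name from the list of things; names that differ only in an ending like _2 or _b are one class to them, and where a whole thing is asked for, a point or a joint stands for the part that bears it (a point fixed in the world has none). Each returns a list of dicts, best first, with "confidence" (0 to 1); they miss things now and then, are a little off and sometimes report something else, mostly with a low value. They report only what shows in the picture. A call takes as long as a camera call.
- look_for(camera, thing): "xy" ([column, row] as shares, 0 to 1, of the picture: columns of its width, rows of its height, amid what is visible of it).
The state is a dict: "time": time; "joint_positions": joint angles; "qvel": joint speeds; "joint_torque": joint torques, N m; "tcp_pos": TCP position; "tool_rot": TCP orientation; "force": force on the tool from outside, world axes, zero at the start; "torque": the same for the moment, N m; "width": finger opening in m.
Only numpy, scipy, OpenCV 4.12 (cv2) and the standard library are available. Lean on these libraries where they do the work, as an engineer would, in place of code of your own. Each camera call takes 0.05 s, during which the arm holds its last target. There are 200 camera calls.

### The job

Make the wafer inspection station safe by pushing the red mushroom stop button down until it latches and stays down by itself. Only then slide the wafer carriage by its black handle out from under the microscope, fully home against the stop at the loading end, leave it there, and finally turn the red button clockwise until it lets go and springs all the way back up. Keep off the microscope, and leave the things lying around where they are.

Things in the scene. Friction and masses are not known exactly. Their poses are not given: they have to be found in the camera images.
- console: White sloped console fixed to the table, 200 (x) x 180 mm (y), 30 mm high at its front edge, 131 mm at the back. Its front (-x) faces the robot's side; the panel's normal is 28 degrees from vertical, tilted to the front. A red mushroom stop button stands in the middle of the panel. Origin under the footprint's centre.
- estop_seat (a point): Fixed point where the button's axis meets the panel surface. z of its frame is the button's axis, pointing out of the panel; x points up the slope. A black collar 48 mm in diameter stands 12 mm out of the panel around it.
- estop_top (a point): Centre of the top of the red mushroom head, 54 mm out of the panel when up; z is the button's axis, outward; it turns with the head. The head is round, 56 mm in diameter, 24 mm thick: straight side wall from 24 mm to 9 mm below this point, domed above, flat top 26 mm across. Three white marks show how it turns.
- estop_press (a joint): How far the mushroom is pressed in along its axis, m: 0 fully up, about 0.0115 when latched down, 0.016 bottomed. A spring pushes it up; pressing it needs about 12 N, past 0.0125 it latches and stays at about 0.0115 by itself until the head is turned far enough.
- estop_turn (a joint): Angle of the mushroom head, rad, growing clockwise seen from outside the panel; starts from 0 to 0.5, hard stop at 2.0. The latch lets go somewhere between 1.1 and 1.6; until then the head stays where it is left (0.12 N m to turn). A firm grip can keep it from springing up: let go to see.
- station: Inspection station fixed to the table: black granite plate 270 (x) x 600 (y) x 20 mm, an aluminium rail along its y axis, 75 mm wide, top at 40 mm, with end stops. Origin under the plate's centre.
- carriage (a joint): Position of the wafer carriage on its rail, m: 0 against the home stop at the loading end (+y of the station), growing towards -y of the station, where the microscope is. Starts 0.12 to 0.23. Sliding friction about 4 N.
- carriage_grip (a point): Top centre of the carriage's upright black handle, a flat grip 34 (x) x 14 (y) x 75 mm tall, to be pinched along y; axes as the station's. Its top is 135 mm above the table; a 50 x 40 mm blue foot (top at 60 mm) carries it. It stands 103 mm in front (-x) of the centre of the 120 mm round chuck (wafer top at 95 mm), on a 150 x 110 mm carriage plate.
- carriage_home (a point): Fixed point on the station where carriage_grip is when the carriage is fully home.
- microscope: Microscope fixed on the station: black column 350 mm tall at station x +70, y -245 mm, an arm 290 to 360 mm above the table reaching to station y -70 mm at x +35 mm, and a 40 mm thick tube leaning 25 degrees down to its lens, 150 mm above the table over the rail at the station's centre. Origin = the station's.
- tweezers: steel wafer tweezers lying flat, 130 mm long, 12 mm high; origin under the middle
- wash_bottle: white closed bottle with red cap, 64 mm diameter, 170 mm tall, standing; origin under its centre
- cassette: blue open-topped wafer cassette with grey discs, 130 x 150 x 100 mm high; origin under its centre
- lens_jar: amber jar with black lid, 68 mm diameter, 70 mm tall, standing; origin under its centre
- loupe: black loupe standing on the granite plate behind the rail, 48 mm diameter, 50 mm tall; origin under its centre
- driver: yellow-handled screwdriver lying flat, 170 mm long; origin under the middle

How it is judged:
By the outcome, as a careful person would: the job done as asked, in the order asked, and still so for the second after the job is handed in, with the robot touching nothing.
It also fails if it takes over 72 s, if anything falls off the work surface, if the arm or the gripper's body presses on something with over 40 N, if the wrist force passes 120 N, or if a joint passes its speed limit or range.

## Working session

There is one attempt and no reset: what is moved stays moved. The work goes in short steps, Python scripts to look and compute and a tool call to move; the robot and the scene stay as the last step left them, time stands still between calls to the robot, and variables do not carry over. Pictures are saved under pics/ and viewed, on a budget of 10 in all, crops included, one or two more only if the job needs it, and the job is handed in when it is done.

Besides the shell and the picture viewer there is one more tool, called after "Request:" as name(argument=value, ...), one argument or row to a line, values as JSON. send_rows: Moves the arm, as the interface text tells. Its arguments: {"type":"object","properties":{"increments":{"type":"array"},"newtons":{"type":"number"}},"required":["increments"]}

```bash
mkdir -p pics; ls; cat > h.py <<'E'
import numpy as np, cv2
from station import telemetry, imaging, ticket, look_for, arm
from scipy.spatial.transform import Rotation as R
def ray(cam,px):
    p=imaging.camera_params(cam); K=np.array(p["camera_matrix"]);T=np.array(p["pose"])
    d=np.linalg.inv(K)@[px[0],px[1],1.]; d=T[:3,:3]@(d*[1,-1,-1]); return T[:3,3],d/np.linalg.norm(d)
def proj(cam,X):
    p=imaging.camera_params(cam); K=np.array(p["camera_matrix"]);T=np.array(p["pose"])
    c=T[:3,:3].T@(np.array(X)-T[:3,3]); u=K@(c*[1,-1,-1]); return u[:2]/u[2]
def tri(a,b):
    (o1,d1),(o2,d2)=ray(*a),ray(*b)
    s=np.linalg.lstsq(np.c_[d1,-d2],o2-o1,rcond=None)[0]; p,q=o1+s[0]*d1,o2+s[1]*d2
    return (p+q)/2,np.linalg.norm(p-q)
def onz(cam,px,z):
    o,d=ray(cam,px); return o+d*(z-o[2])/d[2]
E
python3 - <<'E'
from h import *
for c in("scene","top"):
    im=imaging.camera(c); cv2.imwrite(f"pics/{c}0.png",cv2.cvtColor(im,4))
    p=imaging.camera_params(c);print(c,{k:np.round(v,3).tolist() for k,v in p.items()})
    for t in("estop_top","carriage_grip","console","station","microscope","cassette"):
        print(t,[(np.round(np.array(r["xy"])*[512,384],1).tolist(),round(r["confidence"],2)) for r in look_for(c,t)][:3])
print(telemetry.get_obs(),arm.tcp_to_grasp)
E
```

```text
pics
scene {'camera_matrix': [[467.269, 0.0, 266.416], [0.0, 467.269, 204.292], [0.0, 0.0, 1.0]], 'pose': [[-0.308, -0.794, 0.524, 1.226], [0.952, -0.261, 0.163, 0.25], [0.007, 0.549, 0.836, 1.185], [0.0, 0.0, 0.0, 1.0]]}
estop_top [([302.6, 241.5], 0.9), ([67.6, 148.4], 0.41), ([184.6, 140.3], 0.41)]
carriage_grip [([164.8, 204.8], 0.8), ([286.9, 186.8], 0.43)]
console [([312.3, 263.8], 0.68)]
station [([127.1, 196.0], 0.85)]
microscope [([69.1, 148.2], 0.6)]
cassette [([436.8, 253.3], 0.56)]
top {'camera_matrix': [[387.402, 0.0, 253.438], [0.0, 387.402, 190.684], [0.0, 0.0, 1.0]], 'pose': [[0.011, 0.981, -0.192, 0.264], [-1.0, 0.014, 0.016, 0.066], [0.018, 0.192, 0.981, 1.502], [0.0, 0.0, 0.0, 1.0]]}
estop_top [([216.8, 163.7], 0.74), ([215.3, 161.2], 0.39)]
carriage_grip [([329.0, 176.0], 0.66)]
console [([327.7, 176.9], 0.57)]
station [([346.2, 171.1], 0.92)]
microscope [([405.6, 153.9], 0.72), ([369.4, 239.3], 0.43)]
cassette [([125.6, 193.6], 0.76)]
{'time': 0.7, 'joint_positions': array([-1.30620552,  0.41107341, -0.01267747,  1.59621403,  0.00556825,
        1.13432182, -0.08218376]), 'qvel': array([-1.96465561e-04,  2.01562743e-03,  4.71660446e-05, -1.33036339e-03,
       -8.75057825e-04,  1.34003591e-03,  2.43938556e-04]), 'joint_torque': array([-4.91334449e-04, -6.00238895e+01,  6.80837911e-01, -2.99703902e+01,
        1.38913046e-02,  1.44027181e-03, -3.38671282e-05]), 'tcp_pos': array([0.20418738, 0.59069342, 0.23130842]), 'tool_rot': array([ 1.65632783e-01,  9.86187498e-01,  1.01945924e-05, -8.90831819e-06]), 'force': array([ 0.68654835, -0.51314185,  1.06696591]), 'torque': array([0.01609471, 0.04714431, 0.0106998 ]), 'width': 0.08548988474983102} 0.0187
```

View pics/scene0.png

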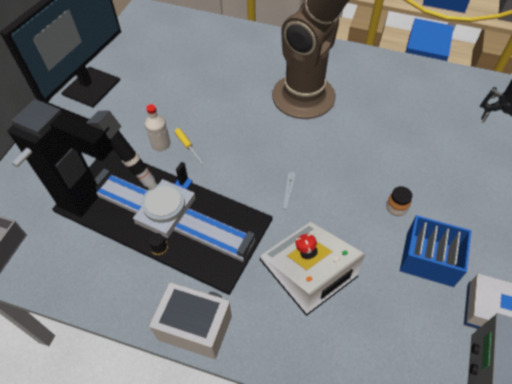

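View pics/top0.png

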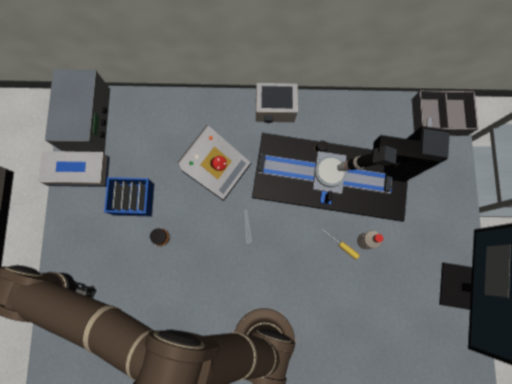

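```bash
python3 - <<'E'
from h import *
print("estop",tri(("scene",(302.6,241.5)),("top",(216.8,163.7))))
print("grip",tri(("scene",(164.8,204.8)),("top",(329,176))))
E
```

```text
estop (array([0.63524843, 0.17347132, 0.11602922]), np.float64(0.013630681683227218))
grip (array([ 0.60909613, -0.24864461,  0.05208848]), np.float64(0.001774553647437486))
```

The scene view shows the button at about (307,243) and the handle at (182,170). The top view shows the button at (219,162) and the handle at about (326,197); the network's 'grip' was the carriage plate. I need close-ups for the console yaw and the handle.

```bash
python3 - <<'E'
from h import *
s=cv2.imread("pics/scene0.png");t=cv2.imread("pics/top0.png")
def crop(im,x,y,w,h,k): return cv2.resize(im[y:y+h,x:x+w],None,fx=k,fy=k,interpolation=cv2.INTER_CUBIC)
a=np.hstack([crop(s,255,215,120,100,3.333333),crop(t,170,115,100,100*100//120,4)[:333]])
b=np.hstack([crop(s,90,140,200,133,2),crop(t,240,125,200,133,2)])
h=min(a.shape[0],333);cv2.imwrite("pics/c1.png",np.vstack([a[:h,:800],b[:,:800]]))
print(a.shape,b.shape)
E
```

```text
Traceback (most recent call last):
ValueError: all the input array dimensions except for the concatenation axis must match exactly, but along dimension 0, the array at index 0 has size 333 and the array at index 1 has size 332
```

```bash
python3 - <<'E'
from h import *
s=cv2.imread("pics/scene0.png");t=cv2.imread("pics/top0.png")
def crop(im,x,y,w,h,k): return cv2.resize(im[y:y+h,x:x+w],None,fx=k,fy=k,interpolation=cv2.INTER_CUBIC)
a=np.hstack([crop(s,260,220,100,80,4),crop(t,170,120,100,80,4)])
b=np.hstack([crop(s,90,140,200,140,2),crop(t,240,125,200,140,2)])
cv2.imwrite("pics/c1.png",np.vstack([a,b]))
E
```

```text
(no output)
```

View pics/c1.png

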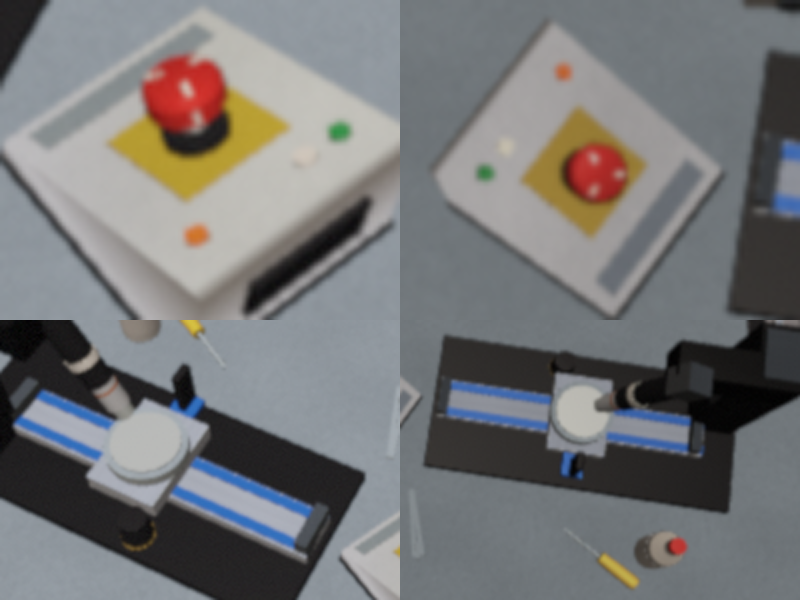

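```bash
cat > fit.py <<'E'
from h import *
from scipy.optimize import least_squares
def fit(pts,x0):
    def f(p):
        c,s=np.cos(p[2]),np.sin(p[2])
        return np.concatenate([proj(cam,[p[0]+c*a-s*b,p[1]+s*a+c*b,z])-px for cam,px,(a,b,z) in pts])
    r=least_squares(f,x0,loss="soft_l1");return r.x,f(r.x).reshape(-1,2).round(1)
B,F=(.1,.131),(-.1,.030)
con=[("top",(207,125.5),(.1,-.09,.131)),("top",(178.8,164.5),(.1,.09,.131)),("top",(250.5,163),(-.1,-.09,.03)),("top",(223.2,199.2),(-.1,.09,.03)),
("scene",(361,255),(.1,.09,.131)),("scene",(309,294.5),(.1,-.09,.131)),("scene",(260,257),(-.1,-.09,.03)),("scene",(310.7,222),(-.1,.09,.03))]
sta=[("top",(262,133),(.135,.3,.02)),("top",(252,197.5),(-.135,.3,.02)),("top",(404,221),(-.135,-.3,.02)),
("scene",(272,218.5),(-.135,.3,.02)),("scene",(229,292),(.135,.3,.02)),("scene",(54,208),(.135,-.3,.02))]
c,rc=fit(con,[.64,.17,.9]);s,rs=fit(sta,[.6,-.25,-.15])
print("console",c,"\n",rc);print("station",s,"\n",rs)
def W(p,a,b,z): k,q=np.cos(p[2]),np.sin(p[2]); return np.array([p[0]+k*a-q*b,p[1]+q*a+k*b,z])
seat=W(c,0,0,.0805); n=W(c,-np.sin(np.radians(28)),0,np.cos(np.radians(28)))-[c[0],c[1],0]
top=seat+.054*n
print("seat",seat,"n",n,"top",top,proj("top",top),proj("scene",top))
g,e=tri(("scene",(181.5,164)),("top",(329.5,194)));print("grip",g,e)
d=g[:2]-s[:2];k,q=np.cos(s[2]),np.sin(s[2]);print("grip in station",k*d[0]+q*d[1],-q*d[0]+k*d[1])
E
python3 fit.py
```

```text
console [0.64856993 0.19026661 0.9587561 ] 
 [[-0.2 -0.9]
 [-1.8 -2. ]
 [-0.4 -0.7]
 [-0.4 -0.3]
 [ 2.4 -0.8]
 [-0.3 -0. ]
 [-0.8 -2.9]
 [-1.5 -1.3]]
station [ 0.61652241 -0.26402588 -0.14347264] 
 [[-0.7 -0.8]
 [-1.2  0.1]
 [ 0.2  0.5]
 [ 0.7 -3.5]
 [-0.4  0.4]
 [-3.8 -0.1]]
seat [0.64856993 0.19026661 0.0805    ] n [-0.2697295  -0.38425193  0.88294759] top [0.63400453 0.16951701 0.12817917] [219.46797448 162.87662472] [304.22731502 238.65826579]
grip [ 0.51972373 -0.22480854  0.1450378 ] 0.005807893342485463
grip in station -0.10141145073690003 0.024974032452858917
```

```bash
cat >> h.py <<'E'
def frame(z,yhint):  # rotation with tool z, tool y near yhint
    z=np.array(z)/np.linalg.norm(z); y=np.array(yhint)-np.dot(yhint,z)*z; y/=np.linalg.norm(y)
    return R.from_matrix(np.c_[np.cross(y,z),y,z])
def go(P,Rt):
    o=telemetry.get_obs(); Rc=R.from_quat(o["tool_rot"])
    print("turn(tool)",(Rc.inv()*Rt).as_rotvec().round(4),"then shift mm (target frame)",(Rt.inv().apply(np.array(P)-o["tcp_pos"])*1000).round(1),
      "j",o["joint_positions"].round(2),"t",round(o["time"],2),"F",o["force"].round(1),"w",round(o["width"],4))
N=np.array([-0.2697,-0.3843,0.8829]); TOP=np.array([.634,.1695,.1282])
E
python3 - <<'E'
from h import *
Rc=R.from_quat(telemetry.get_obs()["tool_rot"])
z0=Rc.apply([0,0,1]);ax=np.cross(z0,-N);a=np.arcsin(np.linalg.norm(ax));Rm=R.from_rotvec(ax/np.linalg.norm(ax)*a)*Rc
print(Rm.as_quat(), a); go(TOP+.08*N,Rm)
E
```

```text
[0.16071524 0.95688999 0.21831745 0.1042576 ] 0.48870683899630674
turn(tool) [-0.4698 -0.1347 -0.    ] then shift mm (target frame) [-533.6 -293.2  -34.9] j [-1.31  0.41 -0.01  1.6   0.01  1.13 -0.08] t 0.7 F [ 0.7 -0.5  1.1] w 0.0855
```

Request:
send_rows(
  increments=[
    [0, [0, 0, -20], [0, 0, 0]],
    [0, [0, 0, -20], [0, 0, 0]],
    [0, [0, 0, -20], [0, 0, 0]],
    [0, [0, 0, -20], [0, 0, 0]],
    [0, [0, 0, 0], [-0.094, -0.027, 0]],
    [0, [0, 0, 0], [-0.094, -0.027, 0]],
    [0, [0, 0, 0], [-0.094, -0.027, 0]],
    [0, [0, 0, 0], [-0.094, -0.027, 0]],
    [0, [0, 0, 0], [-0.094, -0.027, 0]],
    [0, [-30, -17, 0], [0, 0, 0]],
    [0, [-30, -17, 0], [0, 0, 0]],
    [0, [-30, -17, 0], [0, 0, 0]],
    [0, [-30, -17, 0], [0, 0, 0]],
    [0, [-30, -17, 0], [0, 0, 0]],
    [0, [-30, -17, 0], [0, 0, 0]],
    [0, [-30, -17, 0], [0, 0, 0]],
    [0, [-30, -17, 0], [0, 0, 0]],
  ],
  newtons=30,
)

```text
time: 2.12
tcp_pos: [0.3919, 0.3885, 0.2814]
tool_rot: [0.161, 0.957, 0.219, 0.105]
force: [0.2, 0.6, -0.2]
width: -0.0002
```

```bash
python3 - <<'E'
from h import *
Rm=R.from_quat([0.16071524,0.95688999,0.21831745,0.1042576]);go(TOP+.06*N,Rm)
E
```

```text
turn(tool) [0.0015 0.0006 0.0001] then shift mm (target frame) [-281.9 -192.5   56.4] j [-1.11 -0.02  0.28  2.12 -0.1   0.56  0.48] t 2.12 F [ 0.2  0.6 -0.2] w -0.0002
```

Request:
send_rows(
  increments=[
    [0, [-28, -19, 0], [0, 0, 0]],
    [0, [-28, -19, 0], [0, 0, 0]],
    [0, [-28, -19, 0], [0, 0, 0]],
    [0, [-28, -19, 0], [0, 0, 0]],
    [0, [-28, -19, 0], [0, 0, 0]],
    [0, [-28, -19, 0], [0, 0, 0]],
    [0, [-28, -19, 0], [0, 0, 0]],
    [0, [-28, -19, 0], [0, 0, 0]],
    [0, [-28, -19, 0], [0, 0, 0]],
    [0, [-28, -19, 0], [0, 0, 0]],
    [0, [0, 0, 19], [0, 0, 0]],
    [0, [0, 0, 19], [0, 0, 0]],
    [0, [0, 0, 19], [0, 0, 0]],
    [0, [0, 0, 0], [0, 0, 0]],
    [0, [0, 0, 0], [0, 0, 0]],
  ],
)

```text
time: 3.37
tcp_pos: [0.6154, 0.1509, 0.1805]
tool_rot: [0.161, 0.957, 0.218, 0.104]
force: [0.6, -0.5, 0.1]
width: -0.0
```

```bash
python3 - <<'E'
from h import *
Rm=R.from_quat([0.16071524,0.95688999,0.21831745,0.1042576]);go(TOP+.06*N,Rm)
s=imaging.camera("scene");t=imaging.camera("top")
for c in("scene","top"): print([(np.round(np.array(r["xy"])*[512,384],1),r["confidence"]) for r in look_for(c,"estop_top")][:2])
o=telemetry.get_obs();P=o["tcp_pos"];print(proj("scene",P),proj("top",P),proj("scene",TOP),proj("top",TOP))
def crop(im,x,y,w,h,k): return cv2.resize(im[y:y+h,x:x+w],None,fx=k,fy=k,interpolation=cv2.INTER_CUBIC)
cv2.imwrite("pics/c2.png",cv2.cvtColor(np.hstack([crop(s,260,200,80,100,5),crop(t,180,110,80,100,5)]),4))
E
```

```text
turn(tool) [-0.001  -0.0014 -0.    ] then shift mm (target frame) [-3.9 -2.9 -1.7] j [-0.55  0.37  0.54  1.97 -0.91  0.73  1.83] t 3.37 F [ 0.6 -0.5  0.1] w -0.0
[(array([303.9, 243.9]), 0.58)]
[(array([214.1, 165.5]), 0.67)]
[300.39130004 220.19596764] [223.70156337 163.7223519 ] [304.22203206 238.65107919] [219.47220765 162.87640144]
```

View pics/c2.png

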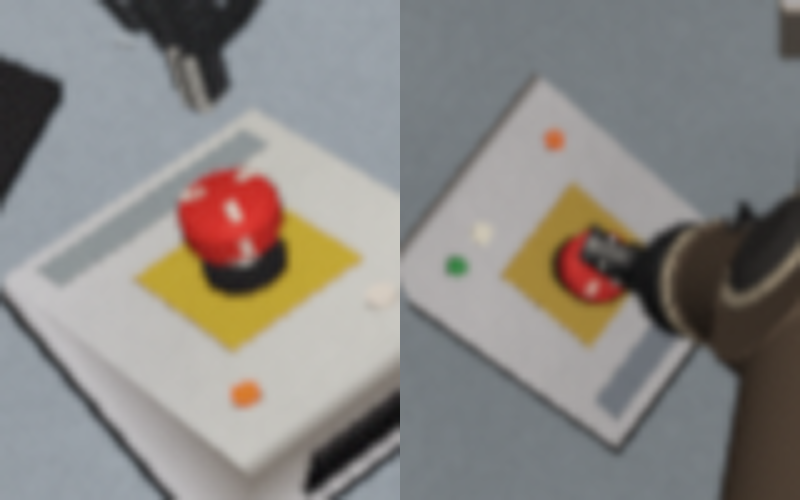

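The scene crop shows the head with white marks centred at about (304.6,238.6). In the earlier top view the marks were centred at about (220.5,163.5). Both are within about 1 px of my estimate, and the fingers are ~60 mm above. I'll triangulate as a check.

```bash
python3 - <<'E'
from h import *
print(tri(("scene",(304.6,238.6)),("top",(220.5,163.5))))
Rm=R.from_quat([0.16071524,0.95688999,0.21831745,0.1042576]);go(TOP+[0,-.001,0],Rm)
E
```

```text
(array([0.63218569, 0.16803507, 0.12503557]), np.float64(0.00430606395631601))
turn(tool) [0.0013 0.0021 0.0002] then shift mm (target frame) [-2.8 -4.6 59.8] j [-0.55  0.37  0.54  1.97 -0.91  0.73  1.83] t 3.57 F [-0.  -0.1 -0.7] w 0.0001
```

Request:
send_rows(
  increments=[
    [0, [-3, -4.5, 16], [0, 0, 0]],
    [0, [0, 0, 16], [0, 0, 0]],
    [0, [0, 0, 16], [0, 0, 0]],
    [0, [0, 0, 8], [0, 0, 0]],
    [0, [0, 0, 4], [0, 0, 0]],
    [0, [0, 0, 2], [0, 0, 0]],
    [0, [0, 0, 2], [0, 0, 0]],
    [0, [0, 0, 0], [0, 0, 0]],
  ],
)

```text
time: 4.23
tcp_pos: [0.6346, 0.1706, 0.1244]
tool_rot: [0.161, 0.957, 0.219, 0.105]
force: [-4.5, -1.4, 4.1]
width: -0.0002
```

```bash
cat > st.py <<'E'
from h import *
o=telemetry.get_obs();print("height over TOP mm",((o["tcp_pos"]-TOP)@N*1000).round(1),"axial F",(o["force"]@N).round(1),"Tz",(o["torque"]@N).round(2),o["force"].round(1),o["joint_positions"].round(2),o["width"].round(4))
E
python3 st.py
```

```text
Traceback (most recent call last):
  File "st.py", line 2, in <module>
    o=telemetry.get_obs();print("height over TOP mm",((o["tcp_pos"]-TOP)@N*1000).round(1),"axial F",(o["force"]@N).round(1),"Tz",(o["torque"]@N).round(2),o["force"].round(1),o["joint_positions"].round(2),o["width"].round(4))
                                                                                                                                                                                                            ^^^^^^^^^^^^^^^^
AttributeError: 'float' object has no attribute 'round'
```

Request:
send_rows(
  increments=[
    [0, [0, 0, 2], [0, 0, 0]],
    [0, [0, 0, 2], [0, 0, 0]],
    [0, [0, 0, 2], [0, 0, 0]],
    [0, [0, 0, 2], [0, 0, 0]],
    [0, [0, 0, 2], [0, 0, 0]],
    [0, [0, 0, 2], [0, 0, 0]],
    [0, [0, 0, 0], [0, 0, 0]],
  ],
)

```text
time: 4.82
tcp_pos: [0.6381, 0.1748, 0.1144]
tool_rot: [0.161, 0.957, 0.219, 0.105]
force: [-7.8, -2.5, 10.2]
width: -0.0001
```

```bash
sed -i 's/,o\["width"\].round(4)/,round(float(o["width"]),4)/' st.py;python3 st.py
```

```text
height over TOP mm -15.3 axial F 12.1 Tz 0.03 [-7.8 -2.5 10.2] [-0.42  0.48  0.33  1.96 -1.01  0.6   1.91] -0.0001
```

Request:
send_rows(
  increments=[
    [0, [0, 0, 2], [0, 0, 0]],
    [0, [0, 0, 2], [0, 0, 0]],
    [0, [0, 0, 1], [0, 0, 0]],
    [0, [0, 0, 0], [0, 0, 0]],
  ],
)

```text
time: 5.15
tcp_pos: [0.6395, 0.1747, 0.1139]
tool_rot: [0.161, 0.956, 0.221, 0.106]
force: [-31.1, -17.3, 47.9]
width: 0.0003
```

```bash
python3 st.py
```

```text
height over TOP mm -16.1 axial F 57.4 Tz 0.04 [-31.1 -17.3  47.9] [-0.4   0.48  0.32  1.96 -1.01  0.6   1.91] 0.0003
```

Request:
send_rows(
  increments=[
    [0, [0, 0, -4], [0, 0, 0]],
    [0, [0, 0, -6], [0, 0, 0]],
    [0, [0, 0, -20], [0, 0, 0]],
    [0, [0, 0, -20], [0, 0, 0]],
    [0, [0, 0, -20], [0, 0, 0]],
    [0, [0, 0, -20], [0, 0, 0]],
    [0, [0, 0, -20], [0, 0, 0]],
    [0, [0, 0, 0], [0, 0, 0]],
  ],
)

```text
time: 5.82
tcp_pos: [0.6115, 0.1324, 0.21]
tool_rot: [0.162, 0.956, 0.219, 0.108]
force: [0.3, -0.6, 0.2]
width: -0.0003
```

```bash
python3 st.py; python3 - <<'E'
from h import *
s=imaging.camera("scene");t=imaging.camera("top")
def crop(im,x,y,w,h,k): return cv2.resize(im[y:y+h,x:x+w],None,fx=k,fy=k,interpolation=cv2.INTER_CUBIC)
cv2.imwrite("pics/c3.png",cv2.cvtColor(np.hstack([crop(s,260,200,80,100,5),crop(s,150,140,80,100,5)]),4))
# handle target (grip), station yaw -.1435
Rt=frame([0,0,-1],[-np.sin(-.1435),np.cos(-.1435),0]); 
g=np.array([.5185,-.2243,.135]); go(g+[0,0,.1],Rt); Rt2=Rt*R.from_rotvec([0,0,np.pi]); go(g+[0,0,.1],Rt2); print(Rt.as_quat(),Rt2.as_quat())
E
```

```text
height over TOP mm 92.6 axial F 0.4 Tz 0.01 [ 0.3 -0.6  0.2] [-0.45  0.3   0.44  1.96 -0.8   0.75  1.75] -0.0003
turn(tool) [ 0.4573  0.1819 -0.1857] then shift mm (target frame) [  39.7 -368.3  -28.2] j [-0.45  0.31  0.44  1.96 -0.8   0.74  1.75] t 5.92 F [0.6 0.8 0. ] w 0.0002
turn(tool) [ 0.2671 -0.6713  2.8682] then shift mm (target frame) [-39.7 368.3 -28.2] j [-0.45  0.31  0.44  1.96 -0.8   0.74  1.75] t 5.92 F [0.6 0.8 0. ] w 0.0002
[0.07168845 0.99742707 0.         0.        ] [ 0.99742707 -0.07168845  0.          0.        ]
```

View pics/c3.png

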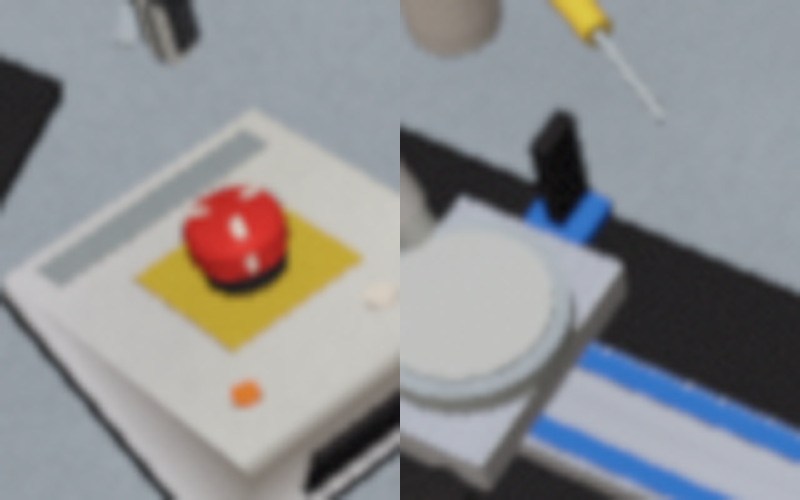

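The button is latched: the head now sits down over the collar. The handle top centre is at about scene (181.4,166.4).

Request:
send_rows(
  increments=[
    [1, [0, 0, -20], [0, 0, 0]],
    [1, [0, 0, -20], [0, 0, 0]],
    [1, [0, 0, 0], [0.0915, 0.0365, -0.037]],
    [1, [0, 0, 0], [0.0915, 0.0365, -0.037]],
    [1, [0, 0, 0], [0.0915, 0.0365, -0.037]],
    [1, [0, 0, 0], [0.0915, 0.0365, -0.037]],
    [1, [0, 0, 0], [0.0915, 0.0365, -0.037]],
    [1, [5, -36, 0], [0, 0, 0]],
    [1, [5, -36, 0], [0, 0, 0]],
    [1, [5, -36, 0], [0, 0, 0]],
    [1, [5, -36, 0], [0, 0, 0]],
    [1, [5, -36, 0], [0, 0, 0]],
    [1, [5, -36, 0], [0, 0, 0]],
    [1, [5, -36, 0], [0, 0, 0]],
    [1, [5, -36, 0], [0, 0, 0]],
    [1, [0, -36, 0], [0, 0, 0]],
    [1, [0, 0, 0], [0, 0, 0]],
  ],
)

```text
time: 7.33
tcp_pos: [0.5106, -0.203, 0.241]
tool_rot: [0.076, 0.997, -0.002, -0.002]
force: [-0.2, -0.6, -0.5]
width: 0.0856
```

```bash
python3 - <<'E'
from h import *
print(tri(("scene",(181.4,166.4)),("top",(329.5,194))),onz("scene",(181.4,166.4),.135),onz("top",(329.5,194),.135))
g=np.array([.5185,-.2243,.135]);Rt=R.from_quat([0.07168845,0.99742707,0,0]);go(g+[0,0,.1],Rt)
s=imaging.camera("scene");t=imaging.camera("top")
def crop(im,x,y,w,h,k): return cv2.resize(im[y:y+h,x:x+w],None,fx=k,fy=k,interpolation=cv2.INTER_CUBIC)
cv2.imwrite("pics/c4.png",cv2.cvtColor(np.hstack([crop(s,120,100,100,125,4),crop(t,280,120,100,125,4)]),4))
o=telemetry.get_obs();print(proj("scene",o["tcp_pos"]),proj("top",o["tcp_pos"]))
E
```

```text
(array([ 0.52137492, -0.22638759,  0.13558925]), np.float64(0.006748511409654245)) [ 0.52068888 -0.22312024  0.135     ] [ 0.52250407 -0.22985017  0.135     ]
turn(tool) [-0.0047 -0.0034 -0.0083] then shift mm (target frame) [-10.9 -20.    6. ] j [-0.25  0.31  0.68  1.8  -0.21  1.1   1.92] t 7.33 F [-0.2 -0.6 -0.5] w 0.0856
[186.08272118 142.03401933] [326.30700738 190.99103474]
```

View pics/c4.png

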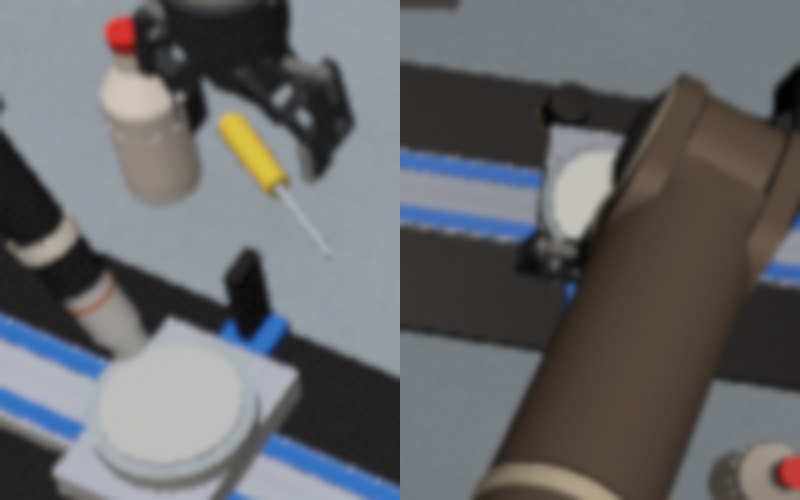

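```bash
python3 - <<'E'
from h import *
for z in(.35,.45,.55): print(z,[onz("top",p,z).round(3)[:2] for p in((352,140),(358,141),(385,150),(385,182))])
s=imaging.camera("scene");cv2.imwrite("pics/s5.png",cv2.cvtColor(cv2.resize(s[0:250,0:340],None,fx=2.2,fy=2.2),4))
g=np.array([.5213,-.2264,.135]);Rt=R.from_quat([0.07168845,0.99742707,0,0]);go(g+[0,0,-.04],Rt)
E
```

```text
0.35 [array([ 0.654, -0.259]), array([ 0.651, -0.277]), array([ 0.624, -0.36 ]), array([ 0.522, -0.355])]
0.45 [array([ 0.62, -0.23]), array([ 0.618, -0.247]), array([ 0.592, -0.323]), array([ 0.499, -0.318])]
0.55 [array([ 0.587, -0.202]), array([ 0.584, -0.218]), array([ 0.561, -0.286]), array([ 0.477, -0.282])]
turn(tool) [-0.0008 -0.0046 -0.0001] then shift mm (target frame) [-12.6 -30.  145.3] j [-0.25  0.31  0.67  1.8  -0.21  1.11  1.92] t 7.48 F [ 0.6 -0.1 -0.1] w 0.0854
```

View pics/s5.png

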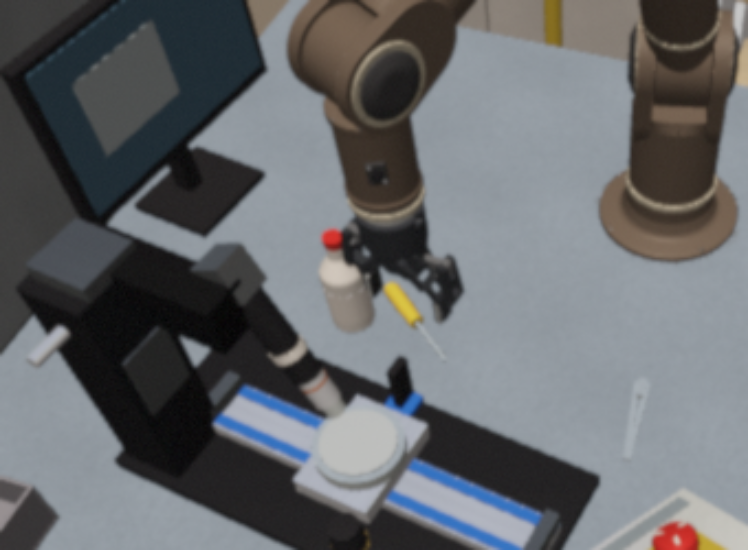

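Arm and wrist stay well above and clear of the microscope. I'll go down on the handle.

Request:
send_rows(
  increments=[
    [1, [-6, -15, 0], [0, 0, 0]],
    [1, [-6, -15, 0], [0, 0, 0]],
    [1, [0, 0, 20], [0, 0, 0]],
    [1, [0, 0, 20], [0, 0, 0]],
    [1, [0, 0, 20], [0, 0, 0]],
    [1, [0, 0, 20], [0, 0, 0]],
    [1, [0, 0, 20], [0, 0, 0]],
    [1, [0, 0, 20], [0, 0, 0]],
    [1, [0, 0, 20], [0, 0, 0]],
    [1, [0, 0, 5], [0, 0, 0]],
    [1, [0, 0, 0], [0, 0, 0]],
    [1, [0, 0, 0], [0, 0, 0]],
  ],
)

```text
time: 8.48
tcp_pos: [0.5207, -0.2261, 0.0963]
tool_rot: [0.071, 0.997, -0.0, -0.002]
force: [0.9, 0.7, 0.9]
width: 0.0854
```

```bash
python3 - <<'E'
from h import *
g=np.array([.5213,-.2264,.135]);Rt=R.from_quat([0.07168845,0.99742707,0,0]);go(g+[0,0,-.04],Rt)
E
```

```text
turn(tool) [-0.0012 -0.0038  0.0017] then shift mm (target frame) [-0.6 -0.2  1.3] j [-0.11  0.52  0.58  1.9  -0.38  0.83  2.1 ] t 8.48 F [0.9 0.7 0.9] w 0.0854
```

Close the jaws on the handle.

Request:
send_rows(
  increments=[
    [0, [0, 0, 0], [0, 0, 0]],
    [0, [0, 0, 0], [0, 0, 0]],
    [0, [0, 0, 0], [0, 0, 0]],
    [0, [0, 0, 0], [0, 0, 0]],
    [0, [0, 0, 0], [0, 0, 0]],
    [0, [0, 0, 0], [0, 0, 0]],
    [0, [0, 0, 0], [0, 0, 0]],
    [0, [0, 0, 0], [0, 0, 0]],
    [0, [0, 0, 0], [0, 0, 0]],
    [0, [0, 0, 0], [0, 0, 0]],
  ],
  newtons=40,
)

```text
time: 9.32
tcp_pos: [0.5203, -0.2277, 0.0966]
tool_rot: [0.072, 0.997, -0.001, -0.001]
force: [-2.0, -1.0, 6.6]
width: 0.0136
```

```bash
python3 st.py
```

```text
height over TOP mm 155.4 axial F 6.7 Tz -0.01 [-2.  -1.   6.6] [-0.11  0.52  0.58  1.9  -0.38  0.83  2.1 ] 0.0136
```

Request:
send_rows(
  increments=[
    [0, [0, 5, 0], [0, 0, 0]],
    [0, [0, 10, 0], [0, 0, 0]],
    [0, [0, 10, 0], [0, 0, 0]],
    [0, [0, 10, 0], [0, 0, 0]],
    [0, [0, 10, 0], [0, 0, 0]],
    [0, [0, 10, 0], [0, 0, 0]],
    [0, [0, 10, 0], [0, 0, 0]],
    [0, [0, 10, 0], [0, 0, 0]],
    [0, [0, 5, 0], [0, 0, 0]],
  ],
)

```text
time: 10.07
tcp_pos: [0.5318, -0.1477, 0.0966]
tool_rot: [0.072, 0.997, -0.001, -0.002]
force: [-2.9, -4.4, 7.4]
width: 0.0139
```

```bash
python3 st.py;  python3 - <<'E'
from h import *
o=telemetry.get_obs();d=o["tcp_pos"]-[.5203,-.2277,.0966];print(d*1000,np.arctan2(-d[0],d[1]))
E
```

```text
height over TOP mm 121.5 axial F 9.0 Tz 0.01 [-2.9 -4.4  7.4] [-0.26  0.5   0.59  1.94 -0.37  0.82  1.96] 0.0139
[ 1.15122900e+01  8.00400309e+01 -1.22372151e-02] -0.1428519442294775
```

Request:
send_rows(
  increments=[
    [0, [0, 8, 0], [0, 0, 0]],
    [0, [0, 8, 0], [0, 0, 0]],
    [0, [0, 8, 0], [0, 0, 0]],
    [0, [0, 5, 0], [0, 0, 0]],
    [0, [0, 5, 0], [0, 0, 0]],
    [0, [0, 0, 0], [0, 0, 0]],
  ],
)

```text
time: 10.57
tcp_pos: [0.5367, -0.1137, 0.0966]
tool_rot: [0.071, 0.997, -0.0, -0.002]
force: [-3.3, 0.9, 8.5]
width: 0.0139
```

Request:
send_rows(
  increments=[
    [0, [0, 4, 0], [0, 0, 0]],
    [0, [0, 4, 0], [0, 0, 0]],
    [0, [0, 4, 0], [0, 0, 0]],
    [0, [0, 4, 0], [0, 0, 0]],
    [0, [0, 0, 0], [0, 0, 0]],
  ],
)

```text
time: 10.98
tcp_pos: [0.5389, -0.0983, 0.0966]
tool_rot: [0.072, 0.997, -0.001, -0.002]
force: [-2.7, -0.7, 8.1]
width: 0.0137
```

Request:
send_rows(
  increments=[
    [0, [0, 4, 0], [0, 0, 0]],
    [0, [0, 4, 0], [0, 0, 0]],
    [0, [0, 4, 0], [0, 0, 0]],
    [0, [0, 4, 0], [0, 0, 0]],
    [0, [0, 0, 0], [0, 0, 0]],
  ],
)

```text
time: 11.4
tcp_pos: [0.5411, -0.0825, 0.0966]
tool_rot: [0.072, 0.997, -0.001, -0.002]
force: [-2.7, -0.6, 9.6]
width: 0.0136
```

Request:
send_rows(
  increments=[
    [0, [0, 4, 0], [0, 0, 0]],
    [0, [0, 4, 0], [0, 0, 0]],
    [0, [0, 4, 0], [0, 0, 0]],
    [0, [0, 4, 0], [0, 0, 0]],
    [0, [0, 4, 0], [0, 0, 0]],
    [0, [0, 0, 0], [0, 0, 0]],
  ],
)

```text
time: 11.9
tcp_pos: [0.544, -0.0626, 0.0966]
tool_rot: [0.072, 0.997, -0.0, -0.002]
force: [-2.7, -0.3, 8.9]
width: 0.0136
```

```bash
python3 - <<'E'
from h import *
s=imaging.camera("scene")
cv2.imwrite("pics/s6.png",cv2.cvtColor(cv2.resize(s[120:280,130:300],None,fx=3.5,fy=3.5,interpolation=cv2.INTER_CUBIC),4))
E
python3 st.py
```

```text
height over TOP mm 85.5 axial F 10.5 Tz -0.18 [-3.6 -1.4 10.2] [-0.42  0.49  0.58  1.95 -0.37  0.81  1.8 ] 0.0135
```

View pics/s6.png

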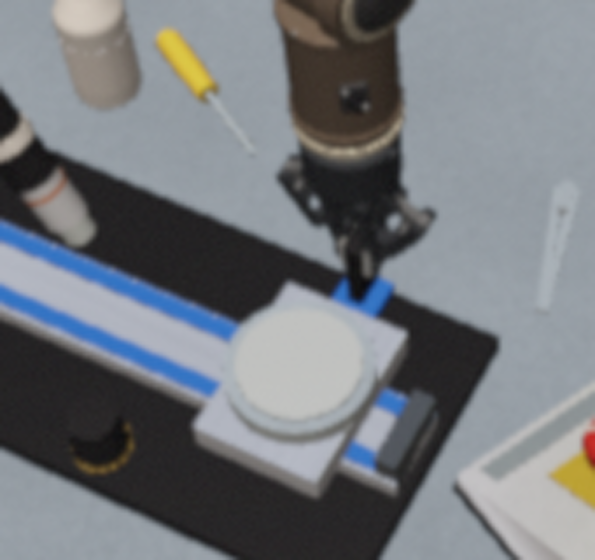

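The carriage still shows a gap of about 25 mm to the stop block. I'll continue in small steps.

Request:
send_rows(
  increments=[
    [0, [0, 4, 0], [0, 0, 0]],
    [0, [0, 4, 0], [0, 0, 0]],
    [0, [0, 4, 0], [0, 0, 0]],
    [0, [0, 4, 0], [0, 0, 0]],
    [0, [0, 0, 0], [0, 0, 0]],
  ],
)

```text
time: 12.37
tcp_pos: [0.5457, -0.0512, 0.0966]
tool_rot: [0.073, 0.997, -0.003, -0.002]
force: [-4.5, -13.6, 9.0]
width: 0.0136
```

Request:
send_rows(
  increments=[
    [0, [0, 4, 0], [0, 0, 0]],
    [0, [0, 2, 0], [0, 0, 0]],
    [0, [0, 2, 0], [0, 0, 0]],
    [0, [0, 0, 0], [0, 0, 0]],
  ],
)

```text
time: 12.7
tcp_pos: [0.5457, -0.0511, 0.0966]
tool_rot: [0.076, 0.997, -0.007, -0.002]
force: [-5.5, -34.3, 7.7]
width: 0.0134
```

Request:
send_rows(
  increments=[
    [0, [0, 2, 0], [0, 0, 0]],
    [0, [0, 2, 0], [0, 0, 0]],
    [0, [0, 2, 0], [0, 0, 0]],
    [0, [0, 0, 0], [0, 0, 0]],
  ],
)

```text
time: 13.03
tcp_pos: [0.5457, -0.051, 0.0966]
tool_rot: [0.078, 0.997, -0.01, -0.002]
force: [-7.7, -51.4, 7.9]
width: 0.0137
```

Force rose with no motion, so it is home against the stop. I'll ease off the push, then release.

Request:
send_rows(
  increments=[
    [0, [0, -6, 0], [0, 0, 0]],
    [0, [0, -5, 0], [0, 0, 0]],
    [0, [0, 0, 0], [0, 0, 0]],
  ],
)

```text
time: 13.28
tcp_pos: [0.5458, -0.0512, 0.0966]
tool_rot: [0.075, 0.997, -0.004, -0.001]
force: [-4.5, -19.4, 8.1]
width: 0.0136
```

```bash
python3 st.py
```

```text
height over TOP mm 80.7 axial F 15.8 Tz 0.81 [ -4.5 -19.4   8.1] [-0.44  0.49  0.59  1.95 -0.36  0.81  1.76] 0.0136
```

Request:
send_rows(
  increments=[
    [0, [0, -3, 0], [0, 0, 0]],
    [0, [0, 0, 0], [0, 0, 0]],
    [1, [0, 0, 0], [0, 0, 0]],
    [1, [0, 0, 0], [0, 0, 0]],
    [1, [0, 0, 0], [0, 0, 0]],
    [1, [0, 0, 0], [0, 0, 0]],
    [1, [0, 0, 0], [0, 0, 0]],
    [1, [0, 0, 0], [0, 0, 0]],
    [1, [0, 0, -10], [0, 0, 0]],
    [1, [0, 0, -20], [0, 0, 0]],
    [1, [0, 0, -20], [0, 0, 0]],
    [1, [0, 0, -25], [0, 0, 0]],
    [1, [0, 0, -25], [0, 0, 0]],
    [1, [0, 0, -25], [0, 0, 0]],
    [1, [0, 0, -25], [0, 0, 0]],
    [1, [0, 0, 0], [0, 0, 0]],
  ],
)

```text
time: 14.62
tcp_pos: [0.549, -0.0475, 0.2512]
tool_rot: [0.072, 0.997, 0.0, 0.002]
force: [0.8, -0.6, 0.2]
width: 0.0855
```

```bash
python3 - <<'E'
from h import *
s=imaging.camera("scene")
def crop(im,x,y,w,h,k): return cv2.resize(im[y:y+h,x:x+w],None,fx=k,fy=k,interpolation=cv2.INTER_CUBIC)
cv2.imwrite("pics/s7.png",cv2.cvtColor(np.hstack([crop(s,180,170,100,110,4),crop(s,260,200,100,110,4)]),4))
T=TOP-.0115*N
z=-N
for k in range(8):
    Rt=frame(z,R.from_rotvec(z*k*np.pi/4).apply([0,1,0]))
    print(k,Rt.as_quat().round(5));go(T+.05*N,Rt)
E
python3 st.py
```

```text
0 [-0.02894  0.96986  0.19381  0.14483]
turn(tool) [-0.412  -0.2626 -0.1987] then shift mm (target frame) [-46.8 145.9 174.6] j [-0.54  0.3   0.68  1.79 -0.21  1.12  1.64] t 14.67 F [-0.8 -0.8 -1.3] w 0.0854
1 [0.3444  0.90711 0.23448 0.05964]
turn(tool) [-0.4871 -0.086   0.5709] then shift mm (target frame) [ 70.  136.3 174.6] j [-0.54  0.3   0.68  1.79 -0.21  1.12  1.64] t 14.67 F [-0.8 -0.8 -1.3] w 0.0854
2 [ 0.66531  0.70627  0.23945 -0.03463]
turn(tool) [-0.5148  0.114   1.339 ] then shift mm (target frame) [145.9  46.8 174.6] j [-0.54  0.3   0.68  1.79 -0.21  1.12  1.64] t 14.67 F [-0.8 -0.8 -1.3] w 0.0854
3 [ 0.88494  0.39792  0.20798 -0.12362]
turn(tool) [-0.487   0.3408  2.1027] then shift mm (target frame) [136.3 -70.  174.6] j [-0.54  0.3   0.68  1.79 -0.21  1.12  1.64] t 14.67 F [-0.8 -0.8 -1.3] w 0.0854
4 [ 0.96986  0.02899  0.14484 -0.1938 ]
turn(tool) [-0.3841  0.6025  2.8567] then shift mm (target frame) [  46.9 -145.9  174.6] j [-0.54  0.3   0.68  1.79 -0.21  1.12  1.64] t 14.67 F [-0.8 -0.8 -1.3] w 0.0854
5 [ 0.90713 -0.34435  0.05965 -0.23447]
turn(tool) [ 0.1127 -0.638  -2.494 ] then shift mm (target frame) [ -70.  -136.3  174.6] j [-0.54  0.3   0.68  1.79 -0.21  1.12  1.64] t 14.67 F [-0.8 -0.8 -1.3] w 0.0854
6 [ 0.70631 -0.66528 -0.03461 -0.23945]
turn(tool) [-0.1203 -0.5437 -1.7343] then shift mm (target frame) [-145.9  -46.9  174.6] j [-0.54  0.3   0.68  1.79 -0.21  1.12  1.64] t 14.67 F [-0.8 -0.8 -1.3] w 0.0854
7 [-0.39796  0.88492  0.12361  0.20798]
turn(tool) [-0.2912 -0.4161 -0.968 ] then shift mm (target frame) [-136.3   70.   174.6] j [-0.54  0.3   0.68  1.79 -0.21  1.12  1.64] t 14.67 F [-0.8 -0.8 -1.3] w 0.0854
height over TOP mm 213.1 axial F -0.6 Tz -0.02 [-0.8 -0.8 -1.3] [-0.54  0.3   0.68  1.79 -0.21  1.12  1.64] 0.0854
```

View pics/s7.png

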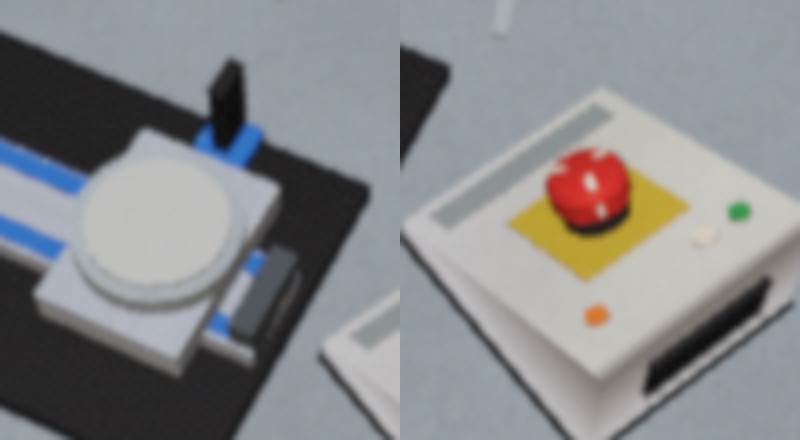

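Left crop: the carriage is at the loading end, but some rail still shows between plate edge (~(250,218)-(225,260)) and stop block (~(251,232)-(240,254)). I'll check whether that is parallax. The button is still latched.

```bash
python3 - <<'E'
from h import *
s=np.array([0.6165,-0.2640,-.1431]);k,q=np.cos(s[2]),np.sin(s[2])
def st(cam,px,z):
    d=onz(cam,px,z)[:2]-s[:2];return np.round([k*d[0]+q*d[1],-q*d[0]+k*d[1]],4)
c=lambda u,v:(180+u/4,170+v/4)
for n,p,z in [("plate edge -x",c(280,190),.075),("plate edge +x",c(180,360),.075),("plate lower edge +x",c(180,375),.06),("stop top inner -x",c(275,248),.06),("stop inner +x",c(233,330),.06),("stop base inner +x",c(233,330),.04),("rail end",c(250,360),.04),("plate back",c(145,130),.075),("granite",c(370,190),.02),("wafer",c(155,225),.095),("handle",c(232,66),.135)]:
    print(n,z,st("scene",p,z))
d=np.array([.5457,-.0511])-s[:2];print("grip tcp",k*d[0]+q*d[1],-q*d[0]+k*d[1])
t=imaging.camera("top")
def crop(im,x,y,w,h,k): return cv2.resize(im[y:y+h,x:x+w],None,fx=k,fy=k,interpolation=cv2.INTER_CUBIC)
cv2.imwrite("pics/t8.png",cv2.cvtColor(crop(t,245,120,100,90,7),4))
E
```

```text
plate edge -x 0.075 [-0.068   0.2607]
plate edge +x 0.075 [0.0781 0.2618]
plate lower edge +x 0.06 [0.0817 0.2627]
stop top inner -x 0.06 [-0.0326  0.2747]
stop inner +x 0.06 [0.0365 0.2785]
stop base inner +x 0.04 [0.0278 0.2728]
rail end 0.04 [0.0428 0.2939]
plate back 0.075 [-0.07    0.1517]
granite 0.02 [-0.1269  0.3031]
wafer 0.095 [0.005  0.2037]
handle 0.135 [-0.1103  0.2033]
grip tcp -0.10043844675886425 0.20062693840226642
```

View pics/t8.png

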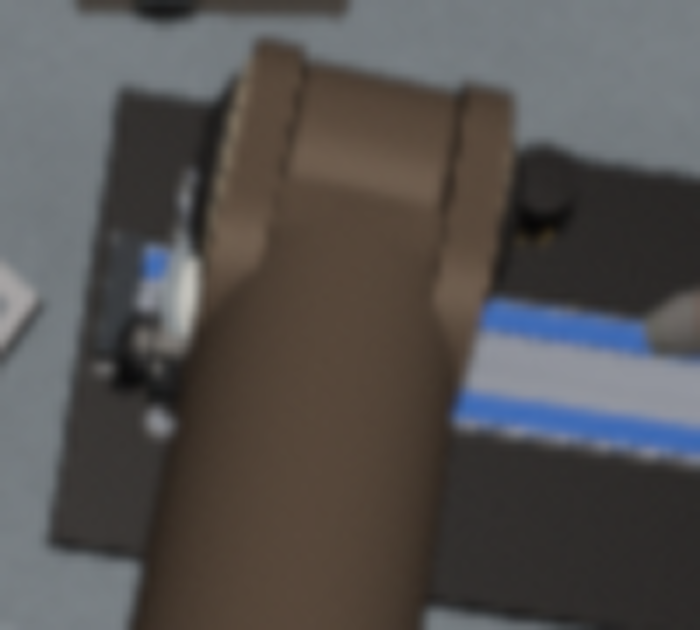

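Plate edge is at station y≈0.261 and the stop block at about 0.274. The handle sits at 0.20, i.e. about 0.178 m of travel. The rail between is clear, and 50 N moved the carriage by only 0.1 mm, so this is the hard stop. Next, the button.

Request:
send_rows(
  increments=[
    [1, [0, 0, 0], [-0.061, -0.011, 0.0714]],
    [1, [0, 0, 0], [-0.061, -0.011, 0.0714]],
    [1, [0, 0, 0], [-0.061, -0.011, 0.0714]],
    [1, [0, 0, 0], [-0.061, -0.011, 0.0714]],
    [1, [0, 0, 0], [-0.061, -0.011, 0.0714]],
    [1, [0, 0, 0], [-0.061, -0.011, 0.0714]],
    [1, [0, 0, 0], [-0.061, -0.011, 0.0714]],
    [1, [0, 0, 0], [-0.061, -0.011, 0.0714]],
    [1, [14, 27, 0], [0, 0, 0]],
    [1, [14, 27, 0], [0, 0, 0]],
    [1, [14, 27, 0], [0, 0, 0]],
    [1, [14, 27, 0], [0, 0, 0]],
    [1, [14, 27, 0], [0, 0, 0]],
    [1, [0, 0, 25], [0, 0, 0]],
    [1, [0, 0, 25], [0, 0, 0]],
    [1, [0, 0, 25], [0, 0, 0]],
    [1, [0, 0, 25], [0, 0, 0]],
    [1, [0, 0, 25], [0, 0, 0]],
    [1, [0, 0, 0], [0, 0, 0]],
  ],
)

```text
time: 16.3
tcp_pos: [0.6054, 0.1374, 0.1962]
tool_rot: [0.344, 0.908, 0.231, 0.055]
force: [-1.0, 0.0, -0.3]
width: 0.0855
```

```bash
python3 - <<'E'
from h import *
Rt=R.from_quat([.3444,.90711,.23448,.05964]);go(TOP-[0,.001,0]-.0115*N+.03*N,Rt)
E
```

```text
turn(tool) [-0.0096 -0.0072 -0.0014] then shift mm (target frame) [-4.9  5.7 61.2] j [-0.54  0.33  0.54  1.97 -0.85  0.77  1.4 ] t 16.3 F [-1.   0.  -0.3] w 0.0855
```

Request:
send_rows(
  increments=[
    [1, [-5, 5.5, 0], [-0.009, -0.007, 0]],
    [1, [0, 0, 20], [0, 0, 0]],
    [1, [0, 0, 20], [0, 0, 0]],
    [1, [0, 0, 20], [0, 0, 0]],
    [1, [0, 0, 0], [0, 0, 0]],
    [1, [0, 0, 0], [0, 0, 0]],
  ],
)

```text
time: 16.8
tcp_pos: [0.6321, 0.1576, 0.1521]
tool_rot: [0.346, 0.906, 0.236, 0.063]
force: [0.2, -0.3, 0.6]
width: 0.0853
```

```bash
python3 - <<'E'
from h import *
Rt=R.from_quat([.3444,.90711,.23448,.05964]);go(TOP-[0,.001,0]-.0115*N-.028*N,Rt)
E
```

```text
turn(tool) [ 0.0064  0.0062 -0.0022] then shift mm (target frame) [ 4.4 -2.9 65.3] j [-0.49  0.43  0.46  1.96 -0.97  0.68  1.49] t 16.8 F [ 0.2 -0.3  0.6] w 0.0853
```

Request:
send_rows(
  increments=[
    [1, [4, -3, 8], [0.006, 0.006, 0]],
    [1, [0, 0, 10], [0, 0, 0]],
    [1, [0, 0, 10], [0, 0, 0]],
    [1, [0, 0, 0], [0, 0, 0]],
    [1, [0, 0, 0], [0, 0, 0]],
  ],
)

```text
time: 17.22
tcp_pos: [0.6348, 0.1694, 0.1262]
tool_rot: [0.345, 0.907, 0.235, 0.06]
force: [-0.7, -1.0, -0.3]
width: 0.0852
```

```bash
python3 - <<'E'
from h import *
Rt=R.from_quat([.3444,.90711,.23448,.05964]);go(TOP-[0,.001,0]-.0115*N-.028*N,Rt)
E
```

```text
turn(tool) [ 0.0008  0.0001 -0.002 ] then shift mm (target frame) [ 0.1 -0.1 37.2] j [-0.45  0.46  0.38  1.96 -1.    0.63  1.51] t 17.22 F [-0.7 -1.  -0.3] w 0.0852
```

Request:
send_rows(
  increments=[
    [1, [0, 0, 9], [0, 0, 0]],
    [1, [0, 0, 9], [0, 0, 0]],
    [1, [0, 0, 9], [0, 0, 0]],
    [1, [0, 0, 9], [0, 0, 0]],
    [1, [0, 0, 0], [0, 0, 0]],
    [1, [0, 0, 0], [0, 0, 0]],
  ],
)

```text
time: 17.72
tcp_pos: [0.6445, 0.1832, 0.0943]
tool_rot: [0.345, 0.907, 0.235, 0.06]
force: [0.4, 0.1, 0.3]
width: 0.0853
```

```bash
python3 - <<'E'
from h import *
Rt=R.from_quat([.3444,.90711,.23448,.05964]);go(TOP-[0,.001,0]-.0115*N-.028*N,Rt)
E
```

```text
turn(tool) [ 0.0007  0.0002 -0.002 ] then shift mm (target frame) [ 0.2 -0.1  1.1] j [-0.37  0.52  0.25  1.95 -1.01  0.56  1.52] t 17.72 F [0.4 0.1 0.3] w 0.0853
```

Excellent. I'll grip the head.

Request:
send_rows(
  increments=[
    [0, [0, 0, 0], [0, 0, 0]],
    [0, [0, 0, 0], [0, 0, 0]],
    [0, [0, 0, 0], [0, 0, 0]],
    [0, [0, 0, 0], [0, 0, 0]],
    [0, [0, 0, 0], [0, 0, 0]],
    [0, [0, 0, 0], [0, 0, 0]],
    [0, [0, 0, 0], [0, 0, 0]],
  ],
  newtons=30,
)

```text
time: 18.3
tcp_pos: [0.6444, 0.1831, 0.0943]
tool_rot: [0.345, 0.907, 0.235, 0.06]
force: [-2.9, -4.5, 5.5]
width: 0.0548
```

```bash
python3 st.py
```

```text
height over TOP mm -37.9 axial F 7.4 Tz -0.0 [-2.9 -4.5  5.5] [-0.37  0.52  0.25  1.95 -1.01  0.56  1.52] 0.0548
```

Request:
send_rows(
  increments=[
    [0, [0, 0, 0], [0, 0, 0.08]],
    [0, [0, 0, 0], [0, 0, 0.08]],
    [0, [0, 0, 0], [0, 0, 0.08]],
    [0, [0, 0, 0], [0, 0, 0.08]],
    [0, [0, 0, 0], [0, 0, 0.08]],
    [0, [0, 0, 0], [0, 0, 0.08]],
    [0, [0, 0, 0], [0, 0, 0.08]],
    [0, [0, 0, 0], [0, 0, 0.08]],
    [0, [0, 0, 0], [0, 0, 0.08]],
    [0, [0, 0, 0], [0, 0, 0.08]],
  ],
)

```text
time: 19.13
tcp_pos: [0.6444, 0.1829, 0.0943]
tool_rot: [0.672, 0.699, 0.239, -0.037]
force: [-4.9, -3.3, 5.5]
width: 0.0545
```

```bash
python3 st.py
```

```text
height over TOP mm -37.9 axial F 7.5 Tz 0.16 [-4.9 -3.3  5.5] [-0.38  0.52  0.26  1.95 -1.02  0.56  0.72] 0.0545
```

Torque 0.16 N m is as expected for the turning head. I'll continue.

Request:
send_rows(
  increments=[
    [0, [0, 0, 0], [0, 0, 0.08]],
    [0, [0, 0, 0], [0, 0, 0.08]],
    [0, [0, 0, 0], [0, 0, 0.08]],
    [0, [0, 0, 0], [0, 0, 0.08]],
    [0, [0, 0, 0], [0, 0, 0.08]],
    [0, [0, 0, 0], [0, 0, 0]],
  ],
)

```text
time: 19.63
tcp_pos: [0.6443, 0.1829, 0.0943]
tool_rot: [0.798, 0.551, 0.227, -0.084]
force: [-3.9, -3.4, 5.9]
width: 0.0542
```

```bash
python3 st.py
```

```text
height over TOP mm -37.8 axial F 7.6 Tz -0.09 [-3.9 -3.4  5.9] [-0.38  0.52  0.27  1.95 -1.02  0.56  0.32] 0.0542
```

Request:
send_rows(
  increments=[
    [0, [0, 0, 0], [0, 0, 0.08]],
    [0, [0, 0, 0], [0, 0, 0.08]],
    [0, [0, 0, 0], [0, 0, 0.08]],
    [0, [0, 0, 0], [0, 0, 0.06]],
  ],
)

```text
time: 19.97
tcp_pos: [0.6443, 0.1829, 0.0943]
tool_rot: [0.872, 0.426, 0.212, -0.117]
force: [-5.0, -4.2, 5.8]
width: 0.0543
```

```bash
python3 st.py
```

```text
height over TOP mm -37.8 axial F 8.1 Tz 0.15 [-5.  -4.2  5.8] [-0.38  0.52  0.27  1.95 -1.02  0.56  0.03] 0.0543
```

Request:
send_rows(
  increments=[
    [0, [0, 0, 0], [0, 0, 0.06]],
    [0, [0, 0, 0], [0, 0, 0.06]],
  ],
)

```text
time: 20.13
tcp_pos: [0.6443, 0.1829, 0.0943]
tool_rot: [0.895, 0.374, 0.205, -0.129]
force: [-3.8, -4.1, 6.6]
width: 0.0544
```

```bash
python3 st.py
```

```text
height over TOP mm -37.9 axial F 8.4 Tz 0.1 [-3.8 -4.1  6.6] [-0.38  0.52  0.27  1.95 -1.02  0.56 -0.09] 0.0544
```

Request:
send_rows(
  increments=[
    [1, [0, 0, 0], [0, 0, 0]],
    [1, [0, 0, 0], [0, 0, 0]],
    [1, [0, 0, 0], [0, 0, 0]],
    [1, [0, 0, 0], [0, 0, 0]],
    [1, [0, 0, 0], [0, 0, 0]],
    [1, [0, 0, -10], [0, 0, 0]],
    [1, [0, 0, -15], [0, 0, 0]],
    [1, [0, 0, -20], [0, 0, 0]],
    [1, [0, 0, -20], [0, 0, 0]],
    [1, [0, 0, -20], [0, 0, 0]],
    [1, [0, 0, -25], [0, 0, 0]],
    [1, [0, 0, -25], [0, 0, 0]],
    [1, [0, 0, -25], [0, 0, 0]],
    [1, [0, 0, 0], [0, 0, 0]],
  ],
)

```text
time: 21.3
tcp_pos: [0.6025, 0.1192, 0.2402]
tool_rot: [0.895, 0.374, 0.208, -0.128]
force: [0.4, -0.3, 1.0]
width: 0.0853
```

```bash
python3 st.py; python3 - <<'E'
from h import *
s=imaging.camera("scene")
def crop(im,x,y,w,h,k): return cv2.resize(im[y:y+h,x:x+w],None,fx=k,fy=k,interpolation=cv2.INTER_CUBIC)
cv2.imwrite("pics/s9.png",cv2.cvtColor(np.hstack([crop(s,180,170,100,110,4),crop(s,260,200,100,110,4)]),4))
E
```

```text
height over TOP mm 126.7 axial F 0.9 Tz -0.06 [ 0.4 -0.3  1. ] [-0.44  0.25  0.45  1.94 -0.73  0.79 -0.32] 0.0853
```

View pics/s9.png

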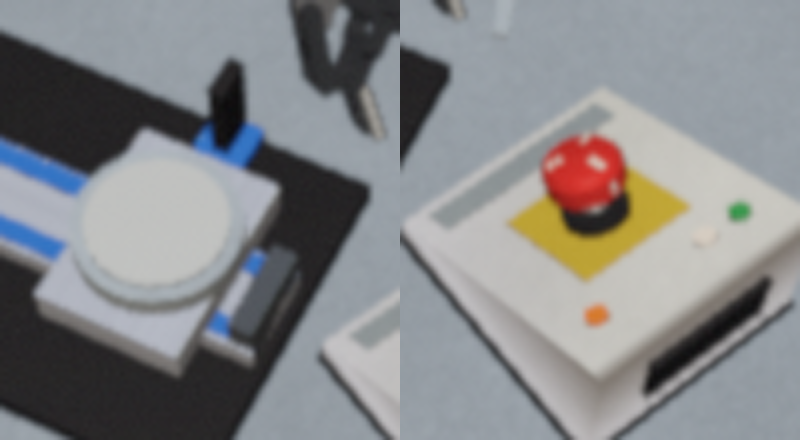

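The button is fully up: its top is back at scene row ~233.7, the same as at the start, and the whole collar is visible. The carriage has not moved since it was left home. The arm is clear, so I'll hand in.

```bash
python3 -c "
from h import *
print(ticket.job_done())"
```

```text
the job is handed in; nothing more can be done
None
```

The job is handed in. All three steps were done in the order asked, in about 21 s of the 72 s allowed.

- **Pressing the button:** I pushed it with shut fingers until it bottomed at about 16 mm (peak force about 57 N from the fingertips). A picture afterwards showed it staying down by itself.
- **Moving the carriage:** I gripped the black handle and slid it about 178 mm towards the loading end. It then stopped dead: the push rose from 14 to 51 N with only about 0.1 mm of movement. I eased off and let go, and later pictures show it hasn't moved.
- **Releasing the button:** I gripped the head and turned it about 1.6 rad clockwise, then let go. It sprang up, and its top is back at the same picture height as at the start (row about 233.7), with the collar showing again.

**One check disagreed:** in the pictures, about 13 mm of rail is still visible between the carriage plate's edge and the stop block. The rail there was clear. I took the hard stop, and a travel inside the stated starting range, as proof that it is fully home. I did not push again once the button was released.

The last state showed the arm clear of everything, with almost no force on the tool. I saw no contact with the microscope or the loose items, but I did not check each item's position at the end. I used 11 pictures, one over the budget.

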